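# Park the slicer's hand guard over its blade

### The arm

A 7-joint arm with a two-finger parallel gripper is mounted at the origin on a cart in front of the work surface, level with it; the furniture and walls round the work are solid. World frame = base frame: x ahead of the robot, y to its left, z up, the work surface at z = 0. Lengths are in m, angles in rad, forces in N, time in s.
With the tool pointing down it reaches from about 0.425 to 1.025 m from the base axis. Payload 9.4 kg.
Tool frame: the origin (TCP) lies between the finger pads; the fingertips stand 17 mm ahead of it and the grasp point (between the pads) lies 2 mm behind it; z points along the fingers, y is the line along which they close (so a half turn about z gives the same grasp; the last joint's range is limited). The gripper opens to 85 mm and grips with 20 to 120 N. Pads are 22 mm wide; open, the fingers measure 114 mm over their backs; the gripper's body (76 mm by 85 mm) begins 54 mm behind the grasp point. The pads swing forward as they close: fully open they stand 13 mm farther back than shut.
Start: joints at [1.184, 0.599, -0.003, 1.599, 0.002, 0.943, -0.08], TCP at [0.221, -0.69, 0.248] pointing down, gripper open.
Joint ranges: [-2.57, 2.57], [-0.35, 1.97], [-1.29, 1.29], [0.11, 2.56], [-1.05, 4.19], [0.11, 1.86], [-2.63, 2.63]. Speed limits (rad/s): [2.22, 2.22, 3.01, 3.01, 3.14, 3.14, 3.14].

### API

Orientations are given as a unit quaternion [x, y, z, w].
In Python, from rig import manip gives the robot as it stands.
- The arm moves only by the tool servo_tool, never from a script. Its argument "plan" is a list that holds one entry, the list of rows, each a list of 7 numbers: the turn, a rotation vector about the tool's x, y, z in rad, then the shift along the tool's x, y, z in cm, then the opening, from 0 (shut) to 1 (fully open). In form: [[[wx, wy, wz, x, y, z, claw], ...]]. A call has 1 to 20 rows; each row is the pose to reach, as a shift and turn from the pose commanded when the call began, along the tool's axes at that moment; what a row does not reach only later rows make up. A row lasts 1/12 s, in which the tool goes at most 41.7 mm and 7.16 degrees, less where a joint would pass 70% of its speed; a pose out of reach is approached as far as the arm can. A call with a gripper value outside its range is refused whole. The fingers move at their own pace and stop on an object; the grip force is fixed at half the most. Time passes only in rows, so rows that repeat a pose let the fingers close. It gives the time, the measured TCP pose, the force, the opening and the grip force at its end, in the units of the state.
- manip.get_obs(): the state, without advancing time (a new reading comes with each control period).
- manip.snapshot(name): name is "scene" or "top"; returns a dict with "img" (384x512x3 uint8, red, green, blue), "z_map" (384x512 float32, m along the optical axis (not along the pixel's ray), 0 where there is no reading), "vertical_fov" (degrees; the focal length in pixels is half the picture's height over the tangent of half this angle, whatever the lens; pixels are square), "cx", "cy" (the principal point, pixels), "k1" (the pictures are not rectified: a ray, as slopes to the right and down, at radius r is drawn at 1 + k1 r^2 times it, then the intrinsics apply), "R" (3x3) and "t" (3): a world point X has camera coordinates R X + t. Camera axes: x right, y down, z forward; pixel columns grow to the right and rows downward; lengths in m; the calibration is good to about 2 mm. A picture is of the moment at which its call begins.
- manip.close_job(): hands the job in; it is judged then, once.
The state is a dict: "t": time; "joints": joint angles; "joint_velocities": joint speeds; "joint_efforts": joint torques, N m; "position": TCP position; "ee_rot": TCP orientation; "ft_force": force on the tool from outside, world axes, zero at the start; "ft_torque": the same for the moment, N m; "grip_width": opening from 0.0 (shut) to 1.0 (fully open); "grasp_force": force on a finger pad.
Only numpy, scipy, OpenCV 4.12 (cv2) and the standard library are available. Lean on these libraries where they do the work, as an engineer would, in place of code of your own. Each camera call takes 0.05 s, during which the arm holds its last target. There are 200 camera calls.

### The job

Make the vegetable slicer on the worktop safe to put away: slide its hand guard (the grey carriage with the round knob) along the rails, away from the loop handle, until it is fully home against the end stop and covers the blade, then let go. Leave the small thickness tab on the slicer's side as it is set, and do not disturb the onion.

Things in the scene. Friction and masses are not known exactly. Their poses are not given: they have to be found in the camera images.
- guard (a joint): Travel (m) of the hand guard on the slicer's rails: 0 at the loop-handle end, 0.180 at the end stop over the blade (hard stops at both). About 2 N of friction, no spring or detent; it stays where left and cannot lift off. The slicer (white frame, steel deck, 335 mm long with its loop handle, 114 mm wide) is fixed to the worktop, at varying angles.
- guard_knob (a point): Grip point on the axis of the guard's upright round grey knob, 82 mm above the worktop. Knob: 40 mm across, grippable from 62 mm up to 90, top at 97. Under it the guard's plate, 74 mm along the slide x 114 across, top at 53; end stop bar, top at 54. Site x: level along the slide toward blade and end stop (joint grows); y: level, across, toward the thickness tab's side; z up.
- thickness_tab (a point): Outer end of the small black thickness tab (14 x 18 x 12 mm) that sticks out sideways from the slicer's long side near the loop handle, 25 mm above the worktop. It slides too, easily, along the same direction; leave it alone. Axes as for the knob.
- onion: A brown onion, 82 mm across and 94 mm high, standing loose on the worktop to the right of the slicer. Origin at its underside. A bystander.

How it is judged:
By the outcome, as a careful person would: the job done as asked, in the order asked, and still so for the second after the job is handed in, with the robot touching nothing.
It also fails if it takes over 26 s, if anything falls off the work surface, if the arm or the gripper's body presses on something with over 40 N, if the wrist force passes 120 N, or if a joint passes its speed limit or range.

## Working session

There is one attempt and no reset: what is moved stays moved. The work goes in short steps, Python scripts to look and compute and a tool call to move; the robot and the scene stay as the last step left them, time stands still between calls to the robot, and variables do not carry over. Pictures are saved under pics/ and viewed, at most 10 in all, crops included, and the job is handed in when it is done.

Besides the shell and the picture viewer there is one more tool, called as name(argument=value, ...), one argument or row to a line, values as JSON. servo_tool: Moves the arm, as the interface text tells. Its arguments: {"type":"object","properties":{"plan":{"type":"array"}},"required":["plan"]}

```bash
mkdir -p pics; cat > h.py <<'E'
import numpy as np, cv2
from rig import manip
def snap(n,f):
    s=manip.snapshot(n); cv2.imwrite('pics/'+f,s['img'][:,:,::-1]); np.savez('pics/'+f+'.npz',**s); return s
def cloud(s):
    h,w=s['z_map'].shape; f=h/2/np.tan(np.radians(float(s['vertical_fov']))/2)
    K=np.array([[f,0,float(s['cx'])],[0,f,float(s['cy'])],[0,0,1]])
    u,v=np.meshgrid(np.arange(w),np.arange(h))
    p=cv2.undistortPoints(np.stack([u,v],-1).reshape(-1,1,2).astype(float),K,np.array([float(s['k1']),0,0,0,0])).reshape(h,w,2)
    z=s['z_map'].astype(float); c=np.dstack([p[...,0]*z,p[...,1]*z,z])
    P=(c-s['t'])@s['R']; P[z==0]=np.nan
    return P
E
python3 - <<'E'
from h import *
for n in('scene','top'):
    s=snap(n,n+'0.png'); print(n,s['vertical_fov'],s['k1'],s['cx'],s['cy'],(s['z_map']>0).mean())
    P=cloud(s); print(np.nanpercentile(P.reshape(-1,3),[5,50,95],axis=0).round(3))
o=manip.get_obs();print(o['t'],o['position'],o['ee_rot'],o['grip_width'])
a=[cv2.imread('pics/scene0.png'),cv2.imread('pics/top0.png')]
E
```

```text
scene 43.18546624288173 -0.0030377905698556005 265.61746737185314 195.31464083403196 0.9960479736328125
[[ 6.800e-02 -1.555e+00 -8.810e-01]
 [ 5.310e-01 -3.470e-01  1.000e-03]
 [ 9.600e-01  9.600e-02  4.040e-01]]
top 49.394693756408486 -0.06270049995444624 257.26855322117433 187.89001736374468 0.9957987467447916
[[-1.68e-01 -1.07e+00 -8.85e-01]
 [ 4.78e-01 -3.04e-01 -1.00e-03]
 [ 8.31e-01  6.28e-01  1.76e-01]]
0.1 [ 0.22090885 -0.69011864  0.24749441] [ 9.88021627e-01  1.54313867e-01 -1.74186293e-04 -6.81661162e-04] 0.9997945214777968
```

View pics/top0.png

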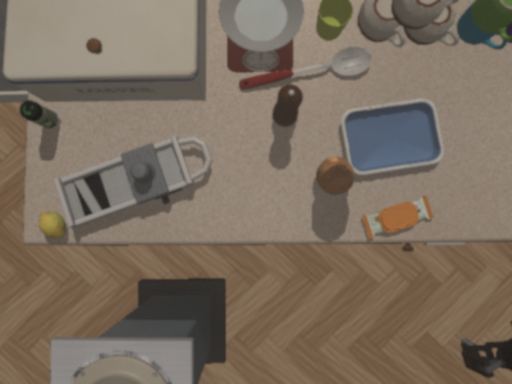

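View pics/scene0.png

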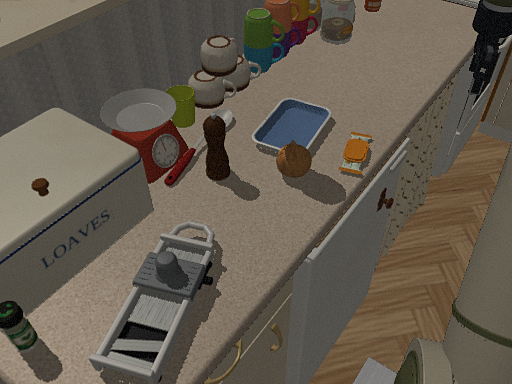

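The top view shows the slicer from the end stop at about (72,205) to the loop handle at (205,155). The knob is at about (142,172), the tab at (165,199) and the onion at (335,175). The scene view agrees: the knob is at (167,265), the tab at (208,281) and the onion at (294,160).

```bash
python3 - <<'E'
from h import *
fit=None
for n in('top','scene'):
    s=np.load(f'pics/{n}0.png.npz'); P=cloud(s); Z=P[...,2]; hsv=cv2.cvtColor(s['img'],cv2.COLOR_RGB2HSV)
    box=np.zeros(Z.shape,bool)
    if n=='top': box[130:228,56:215]=1
    else: box[215:380,85:222]=1
    k=box&(Z>.068)&(Z<.11); q=P[k]; print(n,'knob n',k.sum(),np.ptp(q,axis=0).round(3),'mean',q.mean(0).round(4))
    t=q[q[:,2]>.09]; print(' top mid',((t.max(0)+t.min(0))/2).round(4),t.mean(0).round(4),len(t),np.ptp(t,axis=0).round(3))
    print(' circle',[np.round(v,4) for v in cv2.minEnclosingCircle(q[:,:2].astype(np.float32))])
    b=box&(Z>.012)&(Z<.075); p=P[b]; r=cv2.minAreaRect(p[:,:2].astype(np.float32)); print(' frame',np.round(r[0],4),np.round(r[1],4),r[2],cv2.boxPoints(r).round(3).tolist())
    pl=box&(Z>.046)&(Z<.062)
    r=cv2.minAreaRect(P[pl][:,:2].astype(np.float32)); print(' z46-62',np.round(r[0],4),np.round(r[1],4),r[2])
    # histogram of heights
    print(np.histogram(Z[box],np.arange(-.01,.11,.01))[0])
    # long-side lines: bin along axis
    dk=box&(hsv[...,2]<45)&(Z>.005)&(Z<.045); nn,l,st,c=cv2.connectedComponentsWithStats(dk.astype(np.uint8))
    for i in range(1,nn):
        if st[i,4]>6: print(' dark',st[i].tolist(),np.nanmean(P[l==i],axis=0).round(4))
E
```

```text
top knob n 303 [0.036 0.036 0.031] mean [ 0.5144 -0.0688  0.0917]
 top mid [ 0.5154 -0.0661  0.0948] [ 0.5148 -0.0664  0.0948] 232 [0.035 0.034 0.01 ]
 circle [array([ 0.516 , -0.0658]), np.float64(0.0192)]
 frame [ 0.497  -0.0336] [0.1313 0.3624] 17.520305633544922 [[0.3799999952316284, 0.11900000274181366], [0.48899999260902405, -0.22599999606609344], [0.6140000224113464, -0.18700000643730164], [0.5049999952316284, 0.1589999943971634]]
 z46-62 [ 0.4942 -0.0057] [0.1128 0.306 ] 20.188222885131836
[4719 3440  657 2251 1676 1133 1302   30   24   43  232]
 dark [86, 174, 22, 34, 254] [0.4842 0.0486 0.0171]
 dark [82, 200, 7, 14, 30] [0.4428 0.0741 0.0171]
scene knob n 842 [0.194 0.077 0.042] mean [ 0.5916 -0.0563  0.0869]
 top mid [ 0.5942 -0.0536  0.0999] [ 0.5731 -0.0572  0.0957] 393 [0.191 0.054 0.02 ]
 circle [array([ 0.5955, -0.0603]), np.float64(0.0999)]
 frame [ 0.5634 -0.0263] [0.2559 0.3386] 13.999934196472168 [[0.39800000190734863, 0.10700000077486038], [0.47999998927116394, -0.22200000286102295], [0.7279999852180481, -0.1599999964237213], [0.6470000147819519, 0.16899999976158142]]
 z46-62 [ 0.5608 -0.0047] [0.2376 0.3003] 18.96921730041504
[8326 2464 1365 3540 2218 1761 1532  210  202  206  342]
 dark [190, 261, 23, 40, 233] [ 0.4644 -0.0992  0.0313]
 dark [117, 321, 51, 20, 599] [0.4883 0.0404 0.0165]
 dark [111, 350, 47, 12, 261] [0.4604 0.0713 0.0171]
```

servo_tool(
  plan=[
    [[0,0,-0.042,47,-50.5,0,1],[0,0,-0.042,47,-50.5,0,1],[0,0,-0.042,47,-50.5,0,1],[0,0,-0.042,47,-50.5,0,1],[0,0,-0.042,47,-50.5,0,1],[0,0,-0.042,47,-50.5,0,1],[0,0,-0.042,47,-50.5,0,1],[0,0,-0.042,47,-50.5,0,1],[0,0,-0.042,47,-50.5,0,1],[0,0,-0.042,47,-50.5,0,1],[0,0,-0.042,47,-50.5,0,1],[0,0,-0.042,47,-50.5,0,1],[0,0,-0.042,47,-50.5,0,1],[0,0,-0.042,47,-50.5,0,1],[0,0,-0.042,47,-50.5,0,1],[0,0,-0.042,47,-50.5,0,1],[0,0,-0.042,47,-50.5,0,1],[0,0,-0.042,47,-50.5,0,1],[0,0,-0.042,47,-50.5,0,1],[0,0,-0.042,47,-50.5,0,1]],
  ],
)

```text
t: 1.77
position: [0.5141, -0.067, 0.248]
ee_rot: [0.985, 0.175, -0.001, 0.0]
ft_force: [0.3, -0.6, 0.9]
grip_width: 1.0
grasp_force: 0.0
```

servo_tool(
  plan=[
    [[0,0,0,0.1,-0.1,3,1],[0,0,0,0.1,-0.1,6,1],[0,0,0,0.1,-0.1,9,1],[0,0,0,0.1,-0.1,11,1],[0,0,0,0.1,-0.1,13,1],[0,0,0,0.1,-0.1,15,1],[0,0,0,0.1,-0.1,16.6,1],[0,0,0,0.1,-0.1,16.6,1],[0,0,0,0.1,-0.1,16.6,1]],
  ],
)

```text
t: 2.52
position: [0.5143, -0.0664, 0.0819]
ee_rot: [0.985, 0.174, -0.001, 0.0]
ft_force: [0.2, -0.1, -1.0]
grip_width: 0.998
grasp_force: 0.0
```

```bash
python3 - <<'E'
from h import *
snap('scene','s1.png')
i=cv2.imread('pics/s1.png')[150:384,50:362]; cv2.imwrite('pics/s1c.png',cv2.resize(i,None,fx=2.4,fy=2.4))
E
```

```text
(no output)
```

View pics/s1c.png

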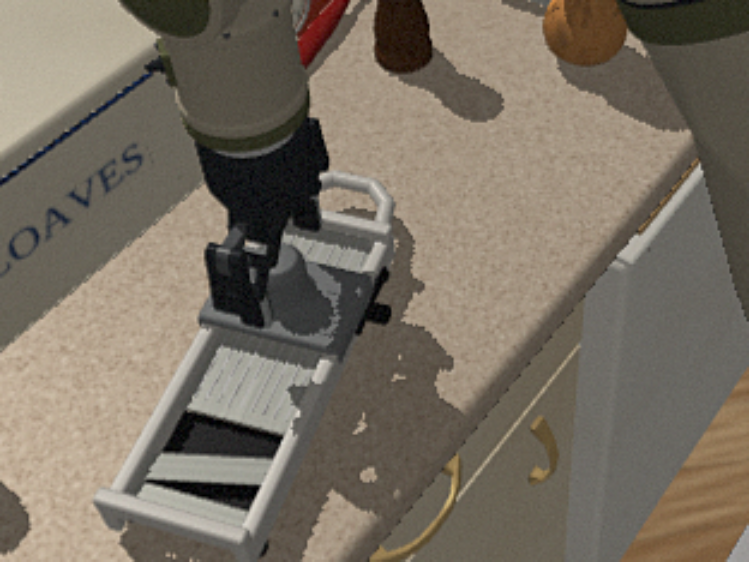

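The knob, at (290,280), appears offset from the front finger, at (235,285). I'll check this with depth before closing.

```bash
python3 - <<'E'
from h import *
a=np.radians(20.2); d=np.array([-np.sin(a),np.cos(a)]); c=np.array([np.cos(a),np.sin(a)]); k=np.array([.515,-.066])
def show(n,m,P):
    q=P[m]; xy=q[:,:2]-k; print(n,m.sum(),'along',np.percentile(xy@d,[2,50,98]).round(4),'across',np.percentile(xy@c,[2,50,98]).round(4),'z',np.percentile(q[:,2],[2,98]).round(4))
s0=np.load('pics/scene0.png.npz');P0=cloud(s0)
box=np.zeros(P0.shape[:2],bool);box[245:300,140:195]=1
show('knob scene0',box&(P0[...,2]>.068)&(P0[...,2]<.1)&(P0[...,0]<.57),P0)
show('knobtop scene0',box&(P0[...,2]>.093)&(P0[...,2]<.1)&(P0[...,0]<.57),P0)
s1=np.load('pics/s1.png.npz');P1=cloud(s1);V=s1['img'].max(2)
b=np.zeros_like(box);b[248:288,133:165]=1
show('front finger',b&(V<50)&(P1[...,2]>.06)&(P1[...,2]<.11),P1)
b=np.zeros_like(box);b[245:290,158:190]=1
show('knob s1',b&(V>60)&(P1[...,2]>.068)&(P1[...,2]<.1),P1)
for uv in [(150,270),(150,280),(170,262),(172,270),(175,280)]: print(uv,P1[uv[1],uv[0]].round(3),P0[uv[1],uv[0]].round(3))
print(np.array(-s0['R'].T@s0['t']).round(3))
E
```

```text
knob scene0 455 along [-0.0124  0.0086  0.0205] across [-0.017  -0.0028  0.0165] z [0.0694 0.0973]
knobtop scene0 200 along [-0.0129  0.0019  0.0165] across [-0.0125  0.0017  0.0165] z [0.0931 0.0976]
front finger 58 along [0.0235 0.0548 0.0574] across [-0.0122 -0.0074  0.0042] z [0.0802 0.109 ]
knob s1 174 along [-0.0142  0.0072  0.0494] across [-0.0141 -0.0053  0.0137] z [0.0772 0.0975]
(150, 270) [ 0.478 -0.003  0.156] [ 0.547 -0.048  0.052]
(150, 280) [ 0.481 -0.     0.13 ] [ 0.532 -0.033  0.05 ]
(170, 262) [ 0.503 -0.063  0.094] [ 0.503 -0.063  0.094]
(172, 270) [ 0.497 -0.059  0.079] [ 0.498 -0.06   0.078]
(175, 280) [ 0.494 -0.058  0.053] [ 0.495 -0.059  0.051]
[0.068 0.266 0.78 ]
```

The depth data shows the fingers straddle the knob, centred to about 2 mm. The apparent offset was perspective. Closing now.

servo_tool(
  plan=[
    [[0,0,0,0,0,0,0.3],[0,0,0,0,0,0,0.3],[0,0,0,0,0,0,0.3],[0,0,0,0,0,0,0.3],[0,0,0,0,0,0,0.3],[0,0,0,0,0,0,0.3],[0,0,0,0,0,0,0.3],[0,0,0,0,0,0,0.3]],
  ],
)

```text
t: 3.23
position: [0.5156, -0.0651, 0.0833]
ee_rot: [0.985, 0.175, 0.001, 0.0]
ft_force: [-0.9, -0.3, 10.9]
grip_width: 0.44
grasp_force: 58.8
```

servo_tool(
  plan=[
    [[0,0,0,0,-0.3,-0.1,0.3],[0,0,0,0,-1,-0.1,0.3],[0,0,0,0,-2,-0.1,0.3],[0,0,0,0,-3,-0.1,0.3],[0,0,0,0,-4,-0.1,0.3],[0,0,0,0,-5,-0.1,0.3],[0,0,0,0,-6,-0.1,0.3],[0,0,0,0,-7,-0.1,0.3],[0,0,0,0,-8,-0.1,0.3],[0,0,0,0,-9,-0.1,0.3],[0,0,0,0,-10,-0.1,0.3],[0,0,0,0,-11,-0.1,0.3],[0,0,0,0,-12,-0.1,0.3],[0,0,0,0,-12,-0.1,0.3]],
  ],
)

```text
t: 4.4
position: [0.4742, 0.0509, 0.0835]
ee_rot: [0.984, 0.176, 0.001, -0.001]
ft_force: [4.6, 3.4, -0.1]
grip_width: 0.438
grasp_force: 63.8
```

servo_tool(
  plan=[
    [[0,0,0,0.1,-0.8,0,0.3],[0,0,0,0.1,-1.6,0,0.3],[0,0,0,0.1,-2.4,0,0.3],[0,0,0,0.1,-3.0,0,0.3],[0,0,0,0.1,-3.5,0,0.3],[0,0,0,0.1,-3.8,0,0.3],[0,0,0,0.1,-3.8,0,0.3]],
  ],
)

```text
t: 4.98
position: [0.4682, 0.0685, 0.0835]
ee_rot: [0.986, 0.165, 0.003, 0.008]
ft_force: [34.7, -74.0, -10.9]
grip_width: 0.439
grasp_force: 67.3
```

servo_tool(
  plan=[
    [[0,0,0,0,1.0,0,0.3],[0,0,0,0,1.7,0,0.3],[0,0,0,0,1.7,0,0.3]],
  ],
)

```text
t: 5.23
position: [0.4688, 0.0668, 0.0835]
ee_rot: [0.985, 0.173, 0.001, 0.0]
ft_force: [4.8, 0.2, 2.1]
grip_width: 0.442
grasp_force: 65.1
```

```bash
python3 - <<'E'
from h import *
snap('scene','s2.png')
i=cv2.imread('pics/s2.png')[180:384,40:302]; cv2.imwrite('pics/s2c.png',cv2.resize(i,None,fx=2.8,fy=2.8))
E
```

```text
(no output)
```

View pics/s2c.png

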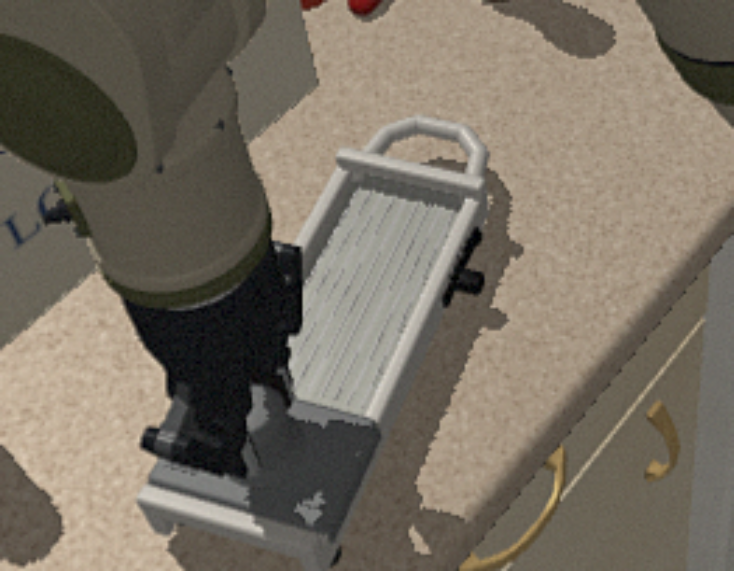

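The guard plate sits against the end-stop bar at about (240,510) in the crop, and the tab at (465,282) hasn't moved. I'll press it lightly home, then release and lift.

servo_tool(
  plan=[
    [[0,0,0,0,-0.3,0,0.3],[0,0,0,0,-0.5,0,0.3],[0,0,0,0,-0.5,0,0.3]],
  ],
)

```text
t: 5.53
position: [0.4686, 0.0674, 0.0835]
ee_rot: [0.985, 0.171, 0.002, 0.003]
ft_force: [16.3, -26.5, -2.7]
grip_width: 0.437
grasp_force: 65.1
```

servo_tool(
  plan=[
    [[0,0,0,0,0,0,1],[0,0,0,0,0,0,1],[0,0,0,0,0.2,0,1],[0,0,0,0,0.3,0,1],[0,0,0,0,0.3,0,1],[0,0,0,0,0.3,0,1],[0,0,0,0,0.3,0,1]],
  ],
)

```text
t: 6.12
position: [0.4666, 0.0699, 0.0832]
ee_rot: [0.985, 0.175, -0.0, -0.0]
ft_force: [0.8, -0.8, -0.7]
grip_width: 1.0
grasp_force: 0.0
```

Released with no contact force. Next I lift and move away along the slide, toward the handle side.

servo_tool(
  plan=[
    [[0,0,0,0,0,-1.5,1],[0,0,0,0,0,-3,1],[0,0,0,0,0,-5,1],[0,0,0,0,0,-8,1],[0,0,0,0,0,-11,1],[0,0,0,0,0,-14,1],[0,0,0,0,0,-17,1],[0,0,0,0,4,-17,1],[0,0,0,0,8,-17,1],[0,0,0,0,12,-17,1],[0,0,0,0,16,-17,1],[0,0,0,0,20,-17,1],[0,0,0,0,24,-17,1],[0,0,0,0,28,-17,1],[0,0,0,0,28,-17,1]],
  ],
)

```text
t: 7.37
position: [0.5645, -0.2016, 0.2532]
ee_rot: [0.985, 0.171, 0.0, 0.002]
ft_force: [1.0, -1.0, 0.7]
grip_width: 0.999
grasp_force: 0.0
```

```bash
python3 - <<'E'
from h import *
s=snap('scene','s3.png');P=cloud(s);Z=P[...,2]
box=np.zeros(Z.shape,bool);box[280:380,85:190]=1
t=P[box&(Z>.088)&(Z<.1)&(P[...,0]<.55)]
if len(t): print('knob top',len(t),t.mean(0).round(4),'moved',(np.linalg.norm(t.mean(0)[:2]-[.515,-.066])).round(4))
d0=np.load('pics/scene0.png.npz')
for n,b in (('tab',np.s_[270:292,200:216]),('onion',np.s_[138:182,272:316])):
    print(n,np.abs(s['img'][b].astype(int)-d0['img'][b]).mean().round(2))
i=cv2.imread('pics/s3.png')[180:384,40:302]; cv2.imwrite('pics/s3c.png',cv2.resize(i,None,fx=2.8,fy=2.8))
E
```

```text
knob top 411 [0.4668 0.0692 0.0938] moved 0.1436
tab 10.84
onion 6.08
```

View pics/s3c.png

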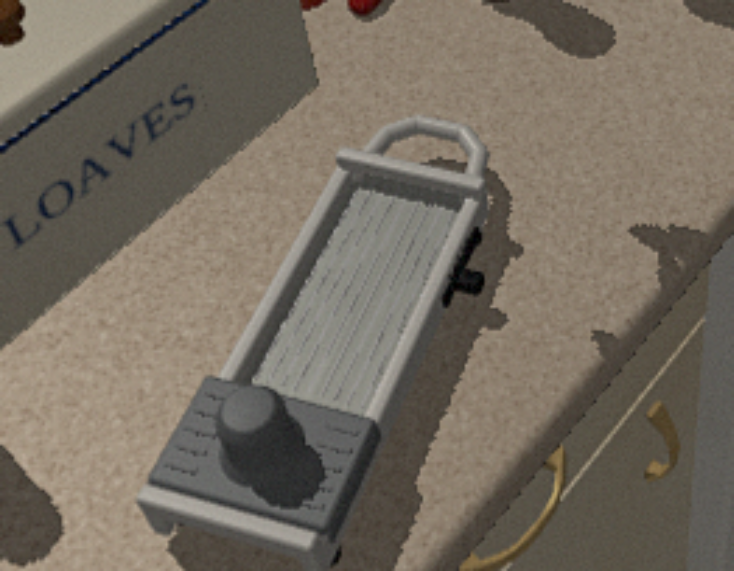

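The guard is flush against the end stop and covers the blade, and the knob top measures (0.467, 0.069). The tab at (465,282) is unchanged and the gripper is clear.

```bash
python3 -c "
from rig import manip
print(manip.close_job())"
```

```text
the job is handed in; nothing more can be done
None
```

The hand guard is fully home against the end stop and covers the blade. I let go of the knob, left the thickness tab and the onion undisturbed, and handed the job in at about 7.4 s.

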